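# Seat a stub axle in its bracket and hold a snap ring spread at its groove

## Robot

A 7-joint arm with a two-finger parallel gripper is mounted at the origin on a cart in front of the work surface, level with it; the furniture and walls round the work are solid. World frame = base frame: x ahead of the robot, y to its left, z up, the work surface at z = 0. Lengths are in m, angles in rad, forces in N, time in s.
With the tool pointing down it reaches from about 0.425 to 0.925 m from the base axis. Payload 6.8 kg.
Tool frame: the origin (TCP) lies midway between the tips of the shut fingers; the grasp point (between the pads) lies 19 mm behind it; z points along the fingers, y is the direction in which the jaws open and shut (so a half turn about z gives the same grasp; the last joint's range is limited). The gripper opens to 85 mm and grips with 20 to 120 N. Pads are 22 mm wide; open, the fingers measure 114 mm over their backs; the gripper's body (76 mm by 85 mm) begins 54 mm behind the grasp point. The pads swing forward as they close: fully open they stand 13 mm farther back than shut.
Start: joints at [-1.272, 0.477, 0.022, 1.555, -0.011, 1.109, -0.083], TCP at [0.267, 0.62, 0.231] pointing down, gripper open.
Joint ranges: [-2.96, 2.96], [-0.34, 2.1], [-1.41, 1.46], [0.24, 2.44], [-1.37, 4.51], [0.17, 1.92], [-2.96, 2.96]. Speed limits (rad/s): [2.39, 2.39, 3.14, 3.14, 3.14, 3.14, 3.14].

## Interface

Orientations are given as a rotation vector (axis times angle).
In Python, from bench import r, imaging gives the robot as it stands.
- The arm moves only by the tool jog_arm, never from a script. Its argument "rows" is a list of rows, each an object with "delta_rot": the turn, a rotation vector about the tool's x, y, z in degrees, a list of three; "xyz": the shift along the tool's x, y, z in cm, a list of three; "fingers": the closure, from 0 (fully open) to 1 (shut). A call has exactly 5 rows; each row is the pose to reach, as a shift and turn from the pose measured when the call began, along the tool's axes at that moment; what a row does not reach only later rows make up. A row lasts 1/12 s, in which the tool goes at most 41.7 mm and 7.16 degrees, less where a joint would pass 70% of its speed; a pose out of reach is approached as far as the arm can. A call with a gripper value outside its range is refused whole. The fingers move at their own pace and stop on an object; "grip_force" is the grip in N (left out, the last holds). Time passes only in rows, so rows that repeat a pose let the fingers close, or fill a call up. It gives the time, the measured TCP pose, the force and the opening at its end, in the units of the state.
- r.get_obs(): the state, without advancing time (a new reading comes with each control period).
- imaging.grab_frame(name): name is "scene" or "top" or "wrist"; returns the picture (420x560x3 uint8, blue, green, red); there is no depth.
- imaging.camera_info(name): a dict with "camera_matrix" (3x3 intrinsics, pixels), "k1" (the pictures are not rectified: a ray, as slopes to the right and down, at radius r is drawn at 1 + k1 r^2 times it, then the intrinsics apply), "xyz" and "attitude" of the camera in the world. Camera axes: x right, y down, z forward; pixel columns grow to the right and rows downward; lengths in m; the calibration is good to about 2 mm. A picture is of the moment at which its call begins: read the wrist's pose just before it. camera_info takes no time and is no camera call; for the wrist camera it gives the pose at the moment of the call.
- r.hand_in(): hands the job in, once; it reports no verdict.
Trained networks look in the newest picture that a camera, given by its name, has taken for a name from the list of things; names that differ only in an ending like _2 or _b are one class to them, and where a whole thing is asked for, a point or a joint stands for the part that bears it (a point fixed in the world has none). Each returns a list of dicts, best first, with "conf" (0 to 1); they miss things now and then, are a little off and sometimes report something else, mostly with a low value. They report only what shows in the picture. A call takes as long as a camera call.
- imaging.find_in(camera, query): "position" ([column, row] in pixels, amid what is visible of it).
- imaging.cut_out(camera, query): "region" (420x560 bool, what is visible of it) and "position" ([column, row] in pixels, amid what is visible of it).
- imaging.tip_of(camera, query): "position" ([column, row] in pixels: a listed point, or the origin of a listed thing).
The state is a dict: "clock": time; "joints": joint angles; "qvel": joint speeds; "tau": joint torques, N m; "tcp_pos": TCP position; "orientation": TCP orientation; "contact_force": force on the tool from outside, world axes, zero at the start; "moment": the same for the moment, N m; "grip_width": finger opening in m.
Only numpy, scipy, OpenCV 4.12 (cv2) and the standard library are available. Lean on these libraries where they do the work, as an engineer would, in place of code of your own. Each camera call takes 0.05 s, during which the arm holds its last target.

## Task

Take the stub axle out of the wooden block and put its pin down through the hole of the grey bracket until its shoulder sits flat on the plate, and let go of it. Then pick up the snap ring pliers by their blue handles, squeeze them fully so that the ring on their tips spreads, bring the spread ring over the free end of the axle and lower it level down the shaft to the dark groove, round the axle's middle. Finish while still holding it there, squeezed and spread, without pressing on the axle; leave the loose things around alone.

Things in the scene. Friction and masses are not known exactly. Their poses are not given: they have to be found in the camera images.
- axle_groove (a point): Middle of the dark groove (29 mm thick, 9 mm wide) in the bright 34 mm shaft of the loose stub axle, on its axis, z up along it. It lies 46 mm above the underside of the shoulder, 24 mm above the bearing's top and 24 mm below the axle's top. The axle is round: its yaw means nothing. Grip the shaft here from above, from any side.
- axle_shoulder (a point): Centre of the underside of the axle's shoulder disc (48 mm across), z up along the axle. Below it the pin, 16 mm thick, 30 mm long, with a chamfered foot; above it a bearing, 50 mm across, fixed on the axle, top 22 mm above this point.
- axle_end (a point): Centre of the axle's top face, 24 mm above the groove's middle; the end tapers from 34 mm to 25 mm over its last 9 mm.
- axle: The stub axle as a whole (about 0.3 kg); its origin is the centre of the pin's foot, 76 mm below the groove's middle. It starts upright in a fixed wooden block 76 x 76 mm, 40 mm high, the pin 30 mm deep in the block's 20 mm hole.
- bracket_hole (a point): Centre of the hole's mouth on the top face of the fixed grey bracket, 45 mm above the table. The plate is 84 x 84 mm and 12 mm thick, the hole is 19 mm wide, countersunk, and goes through to an open space 33 mm high.
- pliers_grip (a point): Where to squeeze: midway between the blue handles of the loose pliers, half-way up, 50 mm above the table. x points along the pliers to the ring, y to the left handle, z up. Handles are bars 12 mm high; over both they measure 55 mm here relaxed (splayed to the rear), 33 mm squeezed (then parallel). Up to 10 N a finger squeezes them to a hard stop; let go and they spring back.
- pliers: The pliers with the ring (about 0.15 kg); origin on the pivot at the underside, 44 mm ahead of pliers_grip, 6 mm below it, axes as there. They lie level on a fixed wooden rest with a 10 mm base: its front post begins 32 mm ahead of pliers_grip, its rear bar 37 mm behind it; between them the handles are free.
- ring_center (a point): Centre of the spread ring's opening at mid thickness, fixed in the pliers' frame (axes as pliers_grip), 107 mm ahead of pliers_grip and level with it. The ring is two steel halves, 4 mm thick and wide, hinged at the far end, gap towards the pliers. Relaxed it is 32 mm wide inside, too tight for the shaft; fully spread, a 39 mm circle about this point is free.
- jaw_left (a joint): Angle of the pliers' left arm (rad): 0 relaxed, 0.266 fully squeezed with the ring fully spread. The right arm does the same.
- loose_bearing_a: Bystander, loose, to be left alone: a steel taper roller bearing, 50 mm across, 18 mm high; its origin is the centre of its underside.
- loose_bearing_b: Bystander, loose, to be left alone: another steel taper roller bearing, 50 mm across, 18 mm high; its origin is the centre of its underside.
- loose_ring: Bystander, loose, to be left alone: a plain thin steel ring, 48 mm across, 12 mm high; its origin is the centre of its underside.
- loose_brush: Bystander, loose, to be left alone: a flat parts brush with a wooden handle, 196 mm long, 12 mm high; its origin is the centre of its underside.
- loose_tin: Bystander, loose, to be left alone: a green grease tin, 68 mm across, 71 mm high; its origin is the centre of its underside.

How it is judged:
On the way, in this order (a step that is already met when the one before it is completed fails the run):
1. the axle's pin is through the bracket's hole, its shoulder flat on the plate, and the fingers have let go of it (horizontal distance between axle_shoulder and bracket_hole below 0.004 m and z of axle_shoulder in the frame of bracket_hole between -0.003 and 0.003 m and angle between axle_shoulder's own z axis and vertical below 0.08 rad and contact force between the fingers and axle below 0.2 N), for 0.2 s.
2. the pliers are held squeezed with the ring spread, over the axle's free end and in line with it (value of joint jaw_left above 0.22 rad and horizontal distance between ring_center and axle_end below 0.01 m and z of ring_center in the frame of axle_end above 0.001 m and contact force between the fingers and pliers above 2 N), for 0.05 s.
At the end, for the whole second after the job is handed in: Shoulder on the plate within 3 mm, 4 mm of the hole's axis, upright within 0.08 rad; pliers held, squeezed past 0.22 rad; ring centre within 5 mm of the axle's axis and 3.5 mm of the groove's middle in height, level within 0.12 rad, pressing on the axle with under 6 N (horizontal distance between axle_shoulder and bracket_hole below 0.004 m and z of axle_shoulder in the frame of bracket_hole between -0.003 and 0.003 m and angle between axle_shoulder's own z axis and vertical below 0.08 rad and value of joint jaw_left above 0.22 rad and horizontal distance between ring_center and axle_groove below 0.005 m and z of ring_center in the frame of axle_groove between -0.0035 and 0.0035 m and angle between ring_center's own z axis and vertical below 0.12 rad and contact force between the fingers and pliers above 2 N and contact force between pliers and axle below 6 N and height (world z) of ring_center above 0.075 m); the arm keeps its last pose, push and grip.
It fails at once if a bystander is pushed more than 3 cm (distance of any of loose_bearing_a, loose_bearing_b, loose_ring, loose_brush, loose_tin from where it was at the start of the episode above 0.03 m).
It also fails if it takes over 61 s, if anything falls off the work surface, if the arm or the gripper's body presses on something with over 40 N, if the wrist force passes 120 N, or if a joint passes its speed limit or range.

## Working session

There is one attempt and no reset: what is moved stays moved. The work goes in short steps, Python scripts to look and compute and a tool call to move; the robot and the scene stay as the last step left them, time stands still between calls to the robot, and variables do not carry over. Pictures are saved under pics/ and viewed, and the job is handed in when it is done.

Besides the shell and the picture viewer there is one more tool, called after "Emit:" by a JSON object that holds its "api" and its "payload". jog_arm: Moves the arm, as the interface text tells. Its arguments: {"type":"object","properties":{"rows":{"type":"array","items":{"type":"object","properties":{"delta_rot":{"type":"array","items":{"type":"number"}},"xyz":{"type":"array","items":{"type":"number"}},"fingers":{"type":"number"}}}},"grip_force":{"type":"number"}},"required":["rows"]}

```bash
ls; mkdir -p pics; python3 - <<'E'
from bench import r, imaging
import cv2
o=r.get_obs(); print(o)
for n in ["scene","top","wrist"]:
    im=imaging.grab_frame(n); cv2.imwrite(f"pics/a_{n}.png",im); print(n,imaging.camera_info(n))
E
```

```text
pics
{'clock': 0.0, 'joints': array([-1.27211666,  0.47781765,  0.0223488 ,  1.55646107, -0.01148722,
        1.10933535, -0.08309534]), 'qvel': array([-6.86512427e-05, -8.97513034e-04,  1.41523395e-04,  5.51910199e-04,
       -6.03559100e-04, -2.51113051e-04,  1.45311124e-03]), 'tau': array([ 1.19664503e-03, -5.96454120e+01,  1.60864245e+00, -2.81201506e+01,
        1.26033343e-02,  9.27218614e-03, -3.99417024e-05]), 'tcp_pos': array([0.26684881, 0.6193493 , 0.2303101 ]), 'orientation': array([-6.34488970e-01, -3.07662058e+00,  2.95195388e-03]), 'contact_force': array([-0.0201641 ,  0.23835988,  0.06838226]), 'moment': array([ 0.01523531, -0.06786531,  0.01119124]), 'grip_width': 0.0855427699358527}
scene {'camera_matrix': array([[477.50152458,   0.        , 276.27413671],
       [  0.        , 477.50152458, 202.04191448],
       [  0.        ,   0.        ,   1.        ]]), 'k1': 0.0037552605086980037, 'xyz': array([-0.39048931, -0.48622912,  0.96052728]), 'attitude': array([-1.97767763,  1.19999719, -0.54942653])}
top {'camera_matrix': array([[387.99696094,   0.        , 280.48883411],
       [  0.        , 387.99696094, 208.93615845],
       [  0.        ,   0.        ,   1.        ]]), 'k1': 0.02763005482043331, 'xyz': array([0.48224013, 0.03414071, 1.13758678]), 'attitude': array([-2.20060615,  2.19181725, -0.06297946])}
wrist {'camera_matrix': array([[307.2659039 ,   0.        , 281.33183936],
       [  0.        , 307.2659039 , 211.84311662],
       [  0.        ,   0.        ,   1.        ]]), 'k1': -0.025098625624879647, 'xyz': array([0.20607491, 0.64505225, 0.37239253]), 'attitude': array([2.43259718, 1.6013189 , 0.21044875])}
```

View pics/a_top.png

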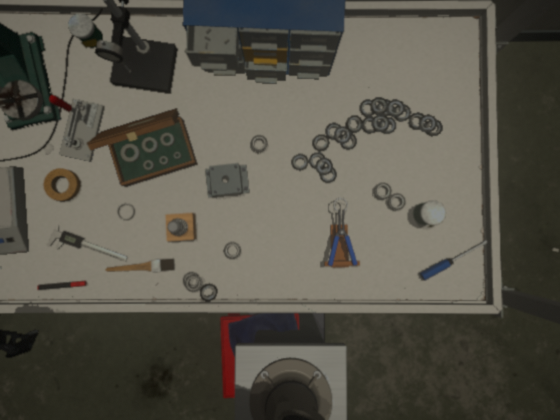

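View pics/a_scene.png

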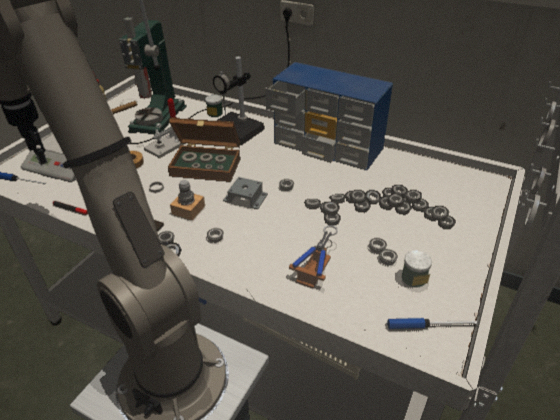

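View pics/a_wrist.png

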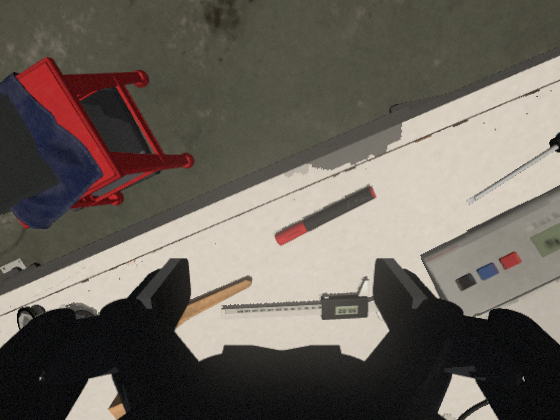

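```bash
cat > h.py <<'E'
from bench import r, imaging
import cv2, numpy as np
from scipy.spatial.transform import Rotation as R
def ray(ci,px):
    K=ci["camera_matrix"]; d=np.array([(px[0]-K[0,2])/K[0,0],(px[1]-K[1,2])/K[1,1]])
    u=d.copy()
    for _ in range(20): u=d/(1+ci["k1"]*(u@u))
    v=R.from_rotvec(ci["attitude"]).apply([u[0],u[1],1]); return ci["xyz"],v/np.linalg.norm(v)
def atz(ci,px,z):
    p,v=ray(ci,px); return p+v*(z-p[2])/v[2]
def tri(rays):
    A=0;b=0
    for p,v in rays:
        M=np.eye(3)-np.outer(v,v);A=A+M;b=b+M@p
    x=np.linalg.solve(A,b); return x,[np.linalg.norm((np.eye(3)-np.outer(v,v))@(x-p)) for p,v in rays]
def proj(ci,P):
    c=R.from_rotvec(ci["attitude"]).inv().apply(np.asarray(P,float)-ci["xyz"]); u=c[:2]/c[2]; u=u*(1+ci["k1"]*(u@u))
    K=ci["camera_matrix"]; return np.array([u[0]*K[0,0]+K[0,2],u[1]*K[1,1]+K[1,2]])
E
python3 - <<'E'
from h import *
Z=dict(axle_end=.110,axle_groove=.086,axle_shoulder=.04,bracket_hole=.045,pliers_grip=.05,ring_center=.05,pliers=.044)
cis={c:imaging.camera_info(c) for c in("top","scene")}
for q,z in Z.items():
    rs=[]
    for c in("top","scene"):
        d=imaging.tip_of(c,q)[:2]
        for k in d: print(q,c,k["conf"],np.round(k["position"],1),np.round(atz(cis[c],k["position"],z),4))
        if d: rs.append(ray(cis[c],d[0]["position"]))
    if len(rs)==2:
        x,e=tri(rs); print("   tri",np.round(x,4),np.round(e,4))
for q in["loose_bearing_a","loose_ring","loose_brush","loose_tin"]:
    for k in imaging.find_in("top",q)[:4]: print(q,round(k["conf"],2),np.round(k["position"]),np.round(atz(cis["top"],k["position"],.01),3))
print(r.get_obs()["clock"])
E
```

```text
axle_end top 0.82 [171.5 223.9] [0.4965 0.3176 0.11  ]
axle_end top 0.27 [178.  229.5] [0.4818 0.3003 0.11  ]
axle_end scene 0.54 [183.  180.3] [0.4929 0.3192 0.11  ]
axle_end scene 0.27 [287.6 189.6] [0.5933 0.0169 0.11  ]
   tri [0.4957 0.3196 0.1078] [0.0016 0.0016]
axle_groove top 0.69 [174.7 227.7] [0.4866 0.3154 0.086 ]
axle_groove scene 0.6 [183.7 183.8] [0.5041 0.3291 0.086 ]
   tri [0.4861 0.3114 0.1039] [0.0009 0.0009]
axle_shoulder top 0.57 [176.  226.5] [0.4902 0.3242 0.04  ]
axle_shoulder scene 0.57 [186.3 198.5] [0.4929 0.3187 0.04  ]
axle_shoulder scene 0.34 [315.6 253.5] [ 0.4565 -0.137   0.04  ]
   tri [0.4917 0.3215 0.0402] [0.0029 0.0029]
bracket_hole top 0.95 [223.5 180.5] [0.6205 0.1914 0.045 ]
bracket_hole scene 0.65 [246.2 187.8] [0.6181 0.1766 0.045 ]
   tri [0.6245 0.1877 0.0369] [0.0057 0.0057]
pliers_grip top 0.89 [340.8 248.9] [ 0.4294 -0.1387  0.05  ]
pliers_grip scene 0.91 [314.1 256.3] [ 0.436  -0.1416  0.05  ]
   tri [ 0.431  -0.1406  0.0537] [0.0028 0.0028]
ring_center top 0.8 [340.5 208.8] [ 0.5415 -0.1384  0.05  ]
ring_center scene 0.72 [330.4 232.4] [ 0.5414 -0.1435  0.05  ]
   tri [ 0.5427 -0.1408  0.0474] [0.0022 0.0022]
pliers top 0.98 [337.6 233.7] [ 0.4717 -0.1309  0.044 ]
pliers top 0.72 [221.3 179.7] [0.6229 0.1978 0.044 ]
pliers scene 0.74 [317.9 246.4] [ 0.4804 -0.1329  0.044 ]
   tri [ 0.4732 -0.1327  0.0497] [0.003 0.003]
loose_bearing_a 0.58 [257. 142.] [0.739 0.099 0.01 ]
loose_bearing_a 0.57 [233. 251.] [0.42  0.166 0.01 ]
loose_brush 0.95 [150. 265.] [0.38  0.404 0.01 ]
loose_brush 0.61 [131. 208.] [0.542 0.463 0.01 ]
loose_tin 0.6 [121. 212.] [0.531 0.49  0.01 ]
loose_tin 0.56 [431. 210.] [ 0.542 -0.406  0.01 ]
1.05
```

```bash
cat >> h.py <<'E'
def go(p,yawdeg,tool_off=None):
    o=r.get_obs(); R0=R.from_rotvec(o["orientation"])
    Rt=R.from_euler("z",yawdeg,degrees=True)*R.from_matrix(np.diag([1,-1,-1.]))
    d=R0.inv().apply(np.asarray(p)-o["tcp_pos"])*100; a=(R0.inv()*Rt).as_rotvec(degrees=True)
    x=R0.apply([1,0,0])
    print("clk",round(o["clock"],2),"tcp",np.round(o["tcp_pos"],4),"yaw",round(np.degrees(np.arctan2(x[1],x[0])),2),"tilt",np.round(np.degrees(np.arccos(-R0.apply([0,0,1])[2])),2),"F",np.round(o["contact_force"],2),"w",round(o["grip_width"],4),"q",np.round(o["joints"],2))
    print("  xyz cm",np.round(d,2),"rot",np.round(a,2),"rows>=",round(max(np.linalg.norm(d)/4.17,np.linalg.norm(a)/7.16),1))
E
python3 - <<'E'
from h import *
go([.494,.319,.20],85)
ci=imaging.camera_info("wrist"); print(R.from_rotvec(ci["attitude"]).as_matrix()); print(R.from_rotvec(r.get_obs()["orientation"]).as_matrix())
E
```

```text
clk 1.05 tcp [0.2671 0.6199 0.2313] yaw 156.69 tilt 0.0 F [-0.01 -0.59 -0.48] w 0.0856 q [-1.27  0.48  0.02  1.56 -0.01  1.11 -0.08]
  xyz cm [-32.75 -18.66   3.13] rot [ 0.   -0.   71.69] rows>= 10.0
[[ 3.95622402e-01  8.86603105e-01  2.39620219e-01]
 [ 9.18413111e-01 -3.81771485e-01 -1.03768446e-01]
 [-5.21259316e-04  2.61123473e-01 -9.65305268e-01]]
[[-9.18394968e-01  3.95664860e-01  3.32645642e-05]
 [ 3.95664861e-01  9.18394967e-01  5.12567954e-05]
 [-1.02694956e-05  6.02356021e-05 -9.99999998e-01]]
```

Emit:
{"api": "jog_arm", "payload": {"rows": [{"xyz": [-32.7, -18.7, 3.1], "delta_rot": [0, 0, 71.7], "fingers": 0}, {"xyz": [-32.7, -18.7, 3.1], "delta_rot": [0, 0, 71.7], "fingers": 0}, {"xyz": [-32.7, -18.7, 3.1], "delta_rot": [0, 0, 71.7], "fingers": 0}, {"xyz": [-32.7, -18.7, 3.1], "delta_rot": [0, 0, 71.7], "fingers": 0}, {"xyz": [-32.7, -18.7, 3.1], "delta_rot": [0, 0, 71.7], "fingers": 0}]}}

```text
clock: 1.47
tcp_pos: [0.3928, 0.4523, 0.2143]
orientation: [-1.558, -2.728, -0.001]
contact_force: [1.2, 1.0, 0.3]
grip_width: 0.0856
```

```bash
python3 -c "
from h import *
go([.494,.319,.20],85)"
```

```text
clk 1.47 tcp [0.3928 0.4523 0.2143] yaw 120.53 tilt 0.04 F [1.21 0.98 0.27] w 0.0856 q [-1.11  0.37  0.2   1.77 -0.08  1.01 -0.35]
  xyz cm [-16.63   1.95   1.43] rot [ 2.000e-02 -3.000e-02  3.553e+01] rows>= 5.0
```

Emit:
{"api": "jog_arm", "payload": {"rows": [{"xyz": [-16.6, 2.0, 1.4], "delta_rot": [0, 0, 35.5], "fingers": 0}, {"xyz": [-16.6, 2.0, 1.4], "delta_rot": [0, 0, 35.5], "fingers": 0}, {"xyz": [-16.6, 2.0, 1.4], "delta_rot": [0, 0, 35.5], "fingers": 0}, {"xyz": [-16.6, 2.0, 1.4], "delta_rot": [0, 0, 35.5], "fingers": 0}, {"xyz": [-16.6, 2.0, 1.4], "delta_rot": [0, 0, 35.5], "fingers": 0}]}}

```text
clock: 1.88
tcp_pos: [0.4998, 0.3102, 0.2005]
orientation: [2.33, 2.1, 0.0]
contact_force: [-0.3, -1.4, -0.3]
grip_width: 0.0854
```

```bash
cat > look.py <<'E'
import sys
from h import *
def look(name,qz):
    ci=imaging.camera_info("wrist"); im=imaging.grab_frame("wrist")
    cv2.imwrite(f"pics/{name}.png",im)
    for q,z in qz.items():
        for k in imaging.tip_of("wrist",q)[:2]:
            print(q,round(k["conf"],2),np.round(k["position"],1),np.round(atz(ci,k["position"],z),4))
E
python3 -c "
from look import *
go([.494,.319,.20],85)
look('b1',dict(axle_end=.110,axle_groove=.086,axle_shoulder=.04,bracket_hole=.045))"
```

```text
clk 1.88 tcp [0.4998 0.3102 0.2005] yaw 84.04 tilt 0.26 F [-0.3  -1.41 -0.33] w 0.0854 q [-0.96  0.38  0.39  1.82 -0.17  0.97 -0.61]
  xyz cm [ 0.82 -0.67  0.05] rot [ 0.21  0.17 -0.96] rows>= 0.3
axle_end 0.96 [268.2 211.8] [0.4898 0.3132 0.11  ]
axle_shoulder 0.64 [270.9 193. ] [0.49   0.3136 0.04  ]
```

View pics/b1.png

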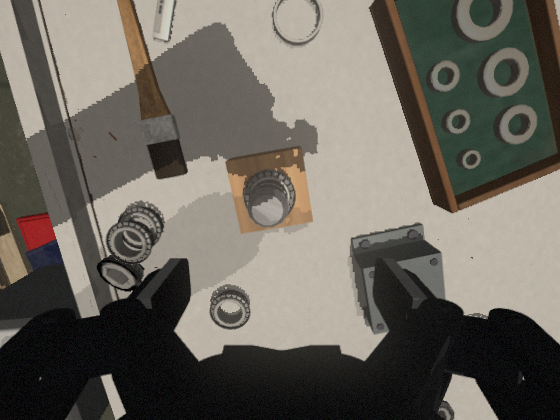

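```bash
python3 -c "
from look import *
go([.491,.315,.165],85)
look('b2',dict(axle_end=.110,axle_groove=.086,axle_shoulder=.04,bracket_hole=.045))
print(proj(imaging.camera_info('wrist'),[.490,.3135,.11]),proj(imaging.camera_info('wrist'),[.490,.3135,.0]))
go([.491,.315,.165],85)
"
```

```text
clk 2.13 tcp [0.4934 0.3212 0.2003] yaw 85.4 tilt 0.08 F [-0.4   0.31  0.37] w 0.0856 q [-0.97  0.38  0.37  1.82 -0.17  0.97 -0.61]
  xyz cm [-0.64 -0.19  3.53] rot [-0.02 -0.07  0.4 ] rows>= 0.9
axle_end 0.63 [280.2 226.2] [0.4914 0.3119 0.11  ]
axle_groove 0.56 [277.8 215.7] [0.4894 0.314  0.086 ]
axle_shoulder 0.9 [278.6 200.3] [0.49   0.3171 0.04  ]
bracket_hole 0.63 [159.   93.9] [0.3893 0.4265 0.045 ]
[277.70325565 223.58996371] [278.76888591 194.81609935]
clk 2.38 tcp [0.4937 0.3205 0.2003] yaw 85.23 tilt 0.05 F [-0.6  -0.01  0.31] w 0.0856 q [-0.97  0.38  0.38  1.82 -0.17  0.97 -0.61]
  xyz cm [-0.57 -0.23  3.53] rot [ 0.   -0.05  0.23] rows>= 0.9
```

```bash
python3 -c "
from look import *
im=cv2.imread('pics/b2.png'); c=cv2.resize(im[140:280,200:360],None,fx=4,fy=4,interpolation=cv2.INTER_CUBIC)
c=cv2.convertScaleAbs(c,alpha=1.3)
ci=imaging.camera_info('wrist')
for P,col in (((.4915,.3145,.11),(0,0,255)),((.4955,.3196,.11),(0,255,0))):
  for rr,z in((.0125,.0),(.017,-.009),(.025,-.048)):
    p=np.array([(proj(ci,np.array(P)+[rr*np.cos(t),rr*np.sin(t),z])-[200,140])*4 for t in np.linspace(0,6.28,40)]).astype(int); cv2.polylines(c,[p],True,col,1)
cv2.imwrite('pics/b2c.png',c)"
```

```text
(no output)
```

View pics/b2c.png

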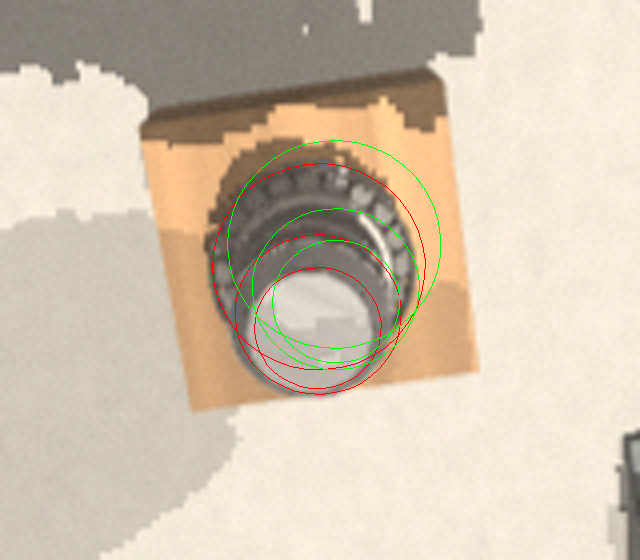

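```bash
python3 -c "
from look import *
go([.490,.3148,.067],85)"
```

```text
clk 2.38 tcp [0.4937 0.3205 0.2003] yaw 85.23 tilt 0.05 F [-0.6  -0.01  0.31] w 0.0856 q [-0.97  0.38  0.38  1.82 -0.17  0.97 -0.61]
  xyz cm [-0.61 -0.33 13.33] rot [ 0.   -0.05  0.23] rows>= 3.2
```

Emit:
{"api": "jog_arm", "payload": {"rows": [{"xyz": [-0.6, -0.33, 3], "delta_rot": [0, 0, 0.2], "fingers": 0}, {"xyz": [-0.6, -0.33, 6], "delta_rot": [0, 0, 0.2], "fingers": 0}, {"xyz": [-0.6, -0.33, 9], "delta_rot": [0, 0, 0.2], "fingers": 0}, {"xyz": [-0.6, -0.33, 11.5], "delta_rot": [0, 0, 0.2], "fingers": 0}, {"xyz": [-0.6, -0.33, 13.3], "delta_rot": [0, 0, 0.2], "fingers": 0}]}}

```text
clock: 2.8
tcp_pos: [0.4886, 0.3148, 0.065]
orientation: [-2.313, -2.124, 0.003]
contact_force: [-0.1, -0.7, -0.2]
grip_width: 0.0854
```

```bash
python3 -c "
from look import *
go([.490,.3148,.067],85)
look('b3',dict(axle_end=.110))
go([.490,.3148,.067],85)"
```

```text
clk 2.8 tcp [0.4886 0.3148 0.065 ] yaw 85.12 tilt 0.11 F [-0.15 -0.72 -0.21] w 0.0854 q [-0.92  0.55  0.31  1.93 -0.25  0.7  -0.54]
  xyz cm [ 0.01  0.14 -0.2 ] rot [-0.11  0.03  0.12] rows>= 0.1
axle_end 0.85 [283.5 314.6] [0.4892 0.3153 0.11  ]
clk 2.9 tcp [0.4877 0.314  0.0644] yaw 85.11 tilt 0.3 F [-0.36 -0.38 -0.41] w 0.0858 q [-0.92  0.55  0.31  1.93 -0.25  0.7  -0.54]
  xyz cm [ 0.1   0.22 -0.26] rot [-0.24  0.18  0.11] rows>= 0.1
```

View pics/b3.png

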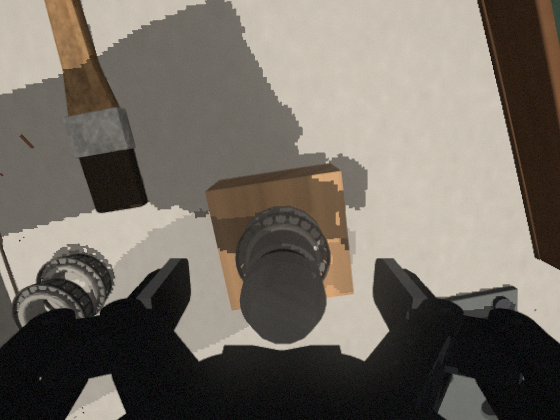

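Emit:
{"api": "jog_arm", "payload": {"rows": [{"xyz": [0.13, 0.1, 0], "delta_rot": [0, 0, 0], "fingers": 0}, {"xyz": [0.13, 0.1, 0], "delta_rot": [0, 0, 0], "fingers": 1}, {"xyz": [0.13, 0.1, 0], "delta_rot": [0, 0, 0], "fingers": 1}, {"xyz": [0.13, 0.1, 0], "delta_rot": [0, 0, 0], "fingers": 1}, {"xyz": [0.13, 0.1, 0], "delta_rot": [0, 0, 0], "fingers": 1}], "grip_force": 40}}

```text
clock: 3.32
tcp_pos: [0.4893, 0.3157, 0.0655]
orientation: [-2.313, -2.124, 0.005]
contact_force: [-0.9, 0.1, 0.4]
grip_width: 0.0387
```

Emit:
{"api": "jog_arm", "payload": {"rows": [{"xyz": [0, 0, 0], "delta_rot": [0, 0, 0], "fingers": 1}, {"xyz": [0, 0, 0], "delta_rot": [0, 0, 0], "fingers": 1}, {"xyz": [0, 0, 0], "delta_rot": [0, 0, 0], "fingers": 1}, {"xyz": [0, 0, 0], "delta_rot": [0, 0, 0], "fingers": 1}, {"xyz": [0, 0, 0], "delta_rot": [0, 0, 0], "fingers": 1}]}}

```text
clock: 3.73
tcp_pos: [0.4893, 0.3157, 0.0657]
orientation: [-2.313, -2.124, 0.005]
contact_force: [-1.7, 0.0, 1.9]
grip_width: 0.0329
```

```bash
python3 -c "
from look import *
go([.490,.3148,.067],85)
look('b4',dict(axle_end=.110))
go([.490,.3148,.067],85)"
```

```text
clk 3.73 tcp [0.4893 0.3157 0.0657] yaw 85.12 tilt 0.2 F [-1.7   0.02  1.89] w 0.0329 q [-0.92  0.55  0.31  1.92 -0.25  0.71 -0.54]
  xyz cm [-0.09  0.08 -0.13] rot [-0.18  0.09  0.12] rows>= 0.0
clk 3.83 tcp [0.4893 0.3157 0.0657] yaw 85.12 tilt 0.21 F [-1.79 -0.93  3.11] w 0.0328 q [-0.92  0.55  0.31  1.92 -0.25  0.71 -0.54]
  xyz cm [-0.08  0.07 -0.13] rot [-0.18  0.1   0.12] rows>= 0.0
```

Emit:
{"api": "jog_arm", "payload": {"rows": [{"xyz": [0, 0, -1.5], "delta_rot": [0, 0, 0], "fingers": 1}, {"xyz": [0, 0, -3.5], "delta_rot": [0, 0, 0], "fingers": 1}, {"xyz": [0, 0, -6], "delta_rot": [0, 0, 0], "fingers": 1}, {"xyz": [0, 0, -8], "delta_rot": [0, 0, 0], "fingers": 1}, {"xyz": [0, 0, -8], "delta_rot": [0, 0, 0], "fingers": 1}], "grip_force": 60}}

```text
clock: 4.25
tcp_pos: [0.4917, 0.317, 0.1491]
orientation: [-2.314, -2.124, -0.004]
contact_force: [0.4, 1.2, -2.9]
grip_width: 0.0327
```

```bash
python3 -c "
from look import *
go([.62,.187,.15],60)
look('b5',dict(axle_end=.19,axle_groove=.166,bracket_hole=.045))
go([.62,.187,.15],60)"
```

```text
clk 4.25 tcp [0.4917 0.317  0.1491] yaw 85.1 tilt 0.16 F [ 0.39  1.22 -2.89] w 0.0327 q [-0.96  0.44  0.36  1.87 -0.2   0.86 -0.58]
  xyz cm [-11.85  13.9   -0.11] rot [ 0.04 -0.16 25.1 ] rows>= 4.4
axle_end 0.62 [279.7 244.7] [0.4929 0.3427 0.19  ]
axle_end 0.6 [283.9 318.1] [0.4919 0.3131 0.19  ]
axle_groove 0.89 [277.5 285.6] [0.4893 0.3139 0.166 ]
bracket_hole 0.83 [434.9 333.4] [0.625  0.1856 0.045 ]
clk 4.45 tcp [0.4885 0.3152 0.144 ] yaw 85.13 tilt 0.36 F [-0.3   0.45 -4.12] w 0.0329 q [-0.96  0.44  0.36  1.88 -0.2   0.86 -0.58]
  xyz cm [-11.66  14.19  -0.63] rot [-0.25  0.27 25.13] rows>= 4.4
```

View pics/b5.png

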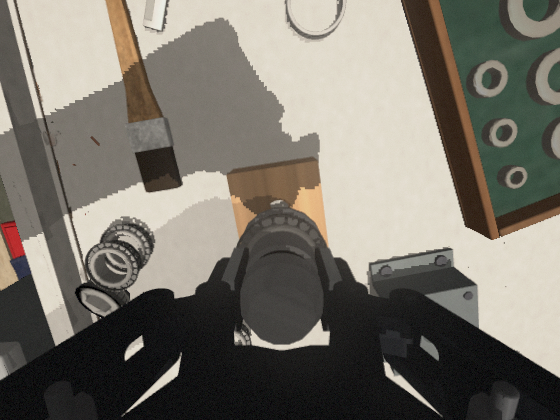

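```bash
python3 -c "
from look import *
go([.555,.15,.16],30)"
```

```text
clk 4.45 tcp [0.4885 0.3152 0.144 ] yaw 85.13 tilt 0.36 F [-0.3   0.45 -4.12] w 0.0329 q [-0.96  0.44  0.36  1.88 -0.2   0.86 -0.58]
  xyz cm [-15.91   8.02  -1.58] rot [-0.18  0.33 55.13] rows>= 7.7
```

Emit:
{"api": "jog_arm", "payload": {"rows": [{"xyz": [-2, 1, -1.6], "delta_rot": [0, 0, 7], "fingers": 1}, {"xyz": [-4, 2, -1.6], "delta_rot": [0, 0, 14], "fingers": 1}, {"xyz": [-6, 3, -1.6], "delta_rot": [0, 0, 21], "fingers": 1}, {"xyz": [-8, 4, -1.6], "delta_rot": [0, 0, 28], "fingers": 1}, {"xyz": [-10, 5, -1.6], "delta_rot": [0, 0, 35], "fingers": 1}]}}

```text
clock: 4.87
tcp_pos: [0.5292, 0.21, 0.1585]
orientation: [2.849, 1.322, -0.014]
contact_force: [1.1, 1.2, -3.4]
grip_width: 0.0326
```

```bash
python3 -c "
from look import *
go([.555,.15,.16],30)"
```

```text
clk 4.87 tcp [0.5292 0.21   0.1585] yaw 49.8 tilt 0.52 F [ 1.13  1.16 -3.44] w 0.0326 q [-0.9   0.43  0.54  1.9  -0.28  0.89 -0.93]
  xyz cm [-2.92  5.85 -0.14] rot [-0.08  0.51 19.8 ] rows>= 2.8
```

Emit:
{"api": "jog_arm", "payload": {"rows": [{"xyz": [-1.0, 2, -0.1], "delta_rot": [0, 0.2, 7], "fingers": 1}, {"xyz": [-2, 4, -0.1], "delta_rot": [0, 0.4, 14], "fingers": 1}, {"xyz": [-2.9, 5.5, -0.1], "delta_rot": [0, 0.5, 19.8], "fingers": 1}, {"xyz": [-2.9, 5.8, -0.1], "delta_rot": [0, 0.5, 19.8], "fingers": 1}, {"xyz": [-2.9, 5.8, -0.1], "delta_rot": [0, 0.5, 19.8], "fingers": 1}]}}

```text
clock: 5.28
tcp_pos: [0.5545, 0.1488, 0.1583]
orientation: [3.035, 0.811, -0.005]
contact_force: [-0.6, 0.8, -3.0]
grip_width: 0.0328
```

```bash
python3 -c "
from look import *
look('b6',dict(bracket_hole=.045))
go([.62,.187,.15],60)
look('b7',dict(bracket_hole=.045,axle_end=.204))
go([.62,.187,.15],60)"
```

```text
bracket_hole 0.79 [284.2 109.4] [0.625  0.1862 0.045 ]
clk 5.38 tcp [0.554  0.1514 0.1585] yaw 30.15 tilt 0.17 F [ 0.72  0.5  -3.11] w 0.0323 q [-0.85  0.45  0.63  1.9  -0.34  0.9  -1.1 ]
  xyz cm [7.5  0.24 0.84] rot [ -0.14   0.09 -29.85] rows>= 4.2
bracket_hole 0.95 [287.8 108.9] [0.6261 0.187  0.045 ]
bracket_hole 0.68 [281.6 228.8] [0.5374 0.1411 0.045 ]
axle_end 0.89 [284.5 316.9] [0.5549 0.15   0.204 ]
clk 5.53 tcp [0.5542 0.1518 0.1591] yaw 30.16 tilt 0.13 F [ 0.22 -0.34 -3.15] w 0.0324 q [-0.85  0.45  0.63  1.9  -0.34  0.9  -1.1 ]
  xyz cm [7.46 0.27 0.91] rot [ -0.13   0.03 -29.84] rows>= 4.2
```

View pics/b7.png

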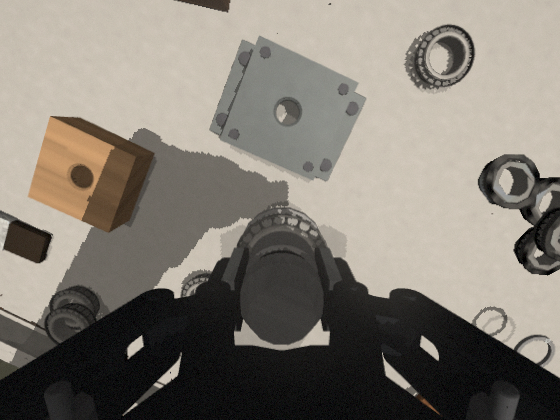

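```bash
python3 -c "
from look import *
im=cv2.imread('pics/b7.png'); c=cv2.resize(im[190:360,200:360],None,fx=4,fy=4,interpolation=cv2.INTER_CUBIC)
c=cv2.convertScaleAbs(c,alpha=2.5,beta=20)
ci=imaging.camera_info('wrist');o=r.get_obs();T=R.from_rotvec(o['orientation'])
for off,col in (((0,0),(0,0,255)),):
  for rr,z in((.0125,.0443),(.017,.0353),(.025,-.0037),(.024,-.0257)):
    p=np.array([(proj(ci,o['tcp_pos']+T.apply([off[0]+rr*np.cos(t),off[1]+rr*np.sin(t),-z]))-[200,190])*4 for t in np.linspace(0,6.28,60)]).astype(int); cv2.polylines(c,[p],True,col,1)
cv2.imwrite('pics/b7c.png',c)"
```

```text
(no output)
```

View pics/b7c.png

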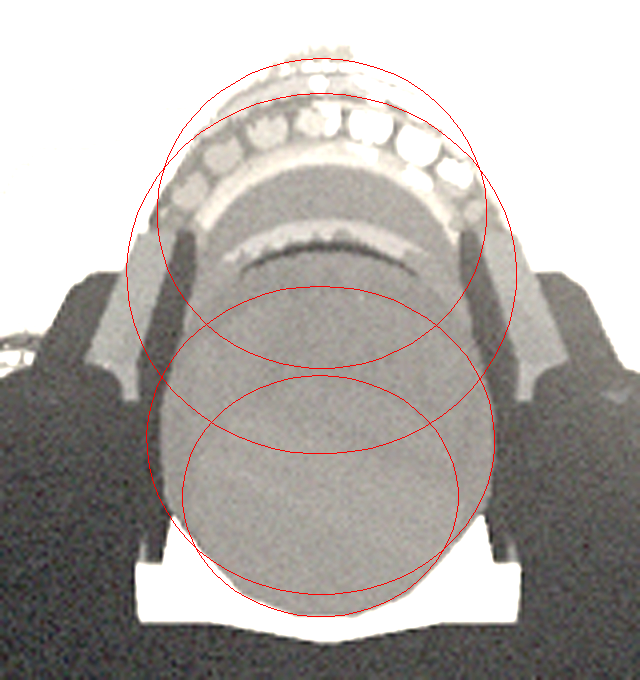

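```bash
python3 -c "
from look import *
go([.6251,.1872,.116],30)"
```

```text
clk 5.53 tcp [0.5542 0.1518 0.1591] yaw 30.16 tilt 0.13 F [ 0.22 -0.34 -3.15] w 0.0324 q [-0.85  0.45  0.63  1.9  -0.34  0.9  -1.1 ]
  xyz cm [7.91 0.51 4.31] rot [-0.11  0.06  0.16] rows>= 2.2
```

Emit:
{"api": "jog_arm", "payload": {"rows": [{"xyz": [2.6, 0.2, 0], "delta_rot": [0, 0, 0], "fingers": 1}, {"xyz": [5.5, 0.4, 1], "delta_rot": [0, 0, 0.1], "fingers": 1}, {"xyz": [7.9, 0.5, 2.5], "delta_rot": [0, 0, 0.1], "fingers": 1}, {"xyz": [7.9, 0.5, 4], "delta_rot": [0, 0, 0.1], "fingers": 1}, {"xyz": [7.9, 0.5, 4.3], "delta_rot": [0, 0, 0.1], "fingers": 1}]}}

```text
clock: 5.95
tcp_pos: [0.6237, 0.1889, 0.113]
orientation: [-3.031, -0.819, 0.009]
contact_force: [-1.9, -0.7, -3.1]
grip_width: 0.0324
```

```bash
python3 -c "
from look import *
look('b8',dict(axle_end=.16))
go([.6251,.1872,.070],30)"
```

```text
axle_end 0.65 [281. 314.] [0.626  0.1898 0.16  ]
clk 6.05 tcp [0.6234 0.1873 0.1149] yaw 30.12 tilt 0.29 F [-1.07 -0.07 -3.03] w 0.0323 q [-0.78  0.63  0.57  1.74 -0.42  0.9  -1.08]
  xyz cm [0.16 0.1  4.48] rot [-0.15  0.25  0.12] rows>= 1.1
```

View pics/b8.png

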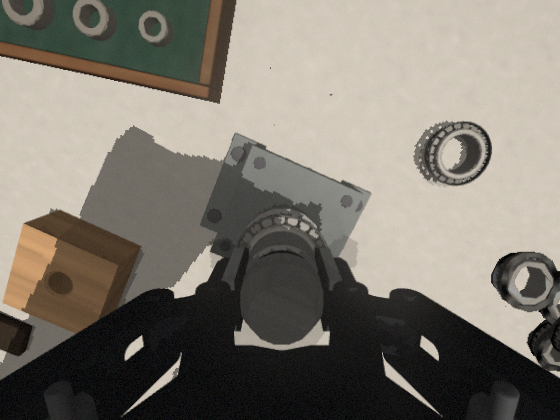

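Emit:
{"api": "jog_arm", "payload": {"rows": [{"xyz": [0.15, 0.1, 0], "delta_rot": [-0.1, 0.2, 0], "fingers": 1}, {"xyz": [0.15, 0.1, 0.6], "delta_rot": [-0.1, 0.2, 0], "fingers": 1}, {"xyz": [0.15, 0.1, 1.2], "delta_rot": [-0.1, 0.2, 0], "fingers": 1}, {"xyz": [0.15, 0.1, 1.8], "delta_rot": [-0.1, 0.2, 0], "fingers": 1}, {"xyz": [0.15, 0.1, 2.2], "delta_rot": [-0.1, 0.2, 0], "fingers": 1}]}}

```text
clock: 6.47
tcp_pos: [0.6246, 0.1872, 0.0922]
orientation: [-3.033, -0.816, 0.003]
contact_force: [-0.1, -0.6, -3.7]
grip_width: 0.0327
```

```bash
python3 -c "
from look import *
go([.6251,.1872,.070],30)"
```

```text
clk 6.47 tcp [0.6246 0.1872 0.0922] yaw 30.12 tilt 0.11 F [-0.09 -0.59 -3.68] w 0.0327 q [-0.77  0.65  0.55  1.75 -0.44  0.86 -1.07]
  xyz cm [0.05 0.02 2.22] rot [-0.07  0.08  0.12] rows>= 0.5
```

Emit:
{"api": "jog_arm", "payload": {"rows": [{"xyz": [0.03, 0, 0.5], "delta_rot": [0, 0, 0], "fingers": 1}, {"xyz": [0.03, 0, 1.0], "delta_rot": [0, 0, 0], "fingers": 1}, {"xyz": [0.03, 0, 1.5], "delta_rot": [0, 0, 0], "fingers": 1}, {"xyz": [0.03, 0, 1.9], "delta_rot": [0, 0, 0], "fingers": 1}, {"xyz": [0.03, 0, 2.05], "delta_rot": [0, 0, 0], "fingers": 1}]}}

```text
clock: 6.88
tcp_pos: [0.6244, 0.1872, 0.0708]
orientation: [-3.033, -0.816, 0.004]
contact_force: [-0.7, -1.6, 6.4]
grip_width: 0.0324
```

```bash
python3 -c "
from look import *
go([.6251,.1872,.070],30)"
```

```text
clk 6.88 tcp [0.6244 0.1872 0.0708] yaw 30.12 tilt 0.16 F [-0.71 -1.56  6.43] w 0.0324 q [-0.76  0.68  0.54  1.76 -0.45  0.83 -1.05]
  xyz cm [0.06 0.03 0.08] rot [-0.08  0.15  0.12] rows>= 0.0
```

Emit:
{"api": "jog_arm", "payload": {"rows": [{"xyz": [0, 0, 0], "delta_rot": [0, 0, 0], "fingers": 0.5}, {"xyz": [0, 0, 0], "delta_rot": [0, 0, 0], "fingers": 0}, {"xyz": [0, 0, 0], "delta_rot": [0, 0, 0], "fingers": 0}, {"xyz": [0, 0, 0], "delta_rot": [0, 0, 0], "fingers": 0}, {"xyz": [0, 0, 0], "delta_rot": [0, 0, 0], "fingers": 0}]}}

```text
clock: 7.3
tcp_pos: [0.6248, 0.1874, 0.0713]
orientation: [-3.033, -0.816, 0.003]
contact_force: [0.4, -0.4, -0.5]
grip_width: 0.0854
```

Emit:
{"api": "jog_arm", "payload": {"rows": [{"xyz": [0, 0, -1.5], "delta_rot": [0, 0, 0], "fingers": 0}, {"xyz": [0, 0, -4.5], "delta_rot": [0, 0, 0], "fingers": 0}, {"xyz": [0, 0, -8], "delta_rot": [0, 0, 0], "fingers": 0}, {"xyz": [0, 0, -11], "delta_rot": [0, 0, 0], "fingers": 0}, {"xyz": [-3, 0, -13], "delta_rot": [0, 0, 0], "fingers": 0}]}}

```text
clock: 7.72
tcp_pos: [0.6036, 0.1753, 0.2062]
orientation: [-3.031, -0.821, -0.011]
contact_force: [1.2, 1.2, 1.2]
grip_width: 0.0855
```

```bash
python3 -c "
from look import *
look('c1',dict(axle_end=.115,axle_groove=.091,axle_shoulder=.045))
go([.44,-.14,.15],0)"
```

```text
axle_end 0.79 [285.3 185.1] [0.6263 0.1843 0.115 ]
axle_groove 0.78 [281.7 182. ] [0.6237 0.1858 0.091 ]
axle_shoulder 0.96 [282.2 174.1] [0.6244 0.1855 0.045 ]
clk 7.92 tcp [0.5993 0.1722 0.203 ] yaw 30.09 tilt 0.12 F [-0.22  0.71 -0.02] w 0.0856 q [-0.85  0.48  0.64  1.75 -0.33  1.02 -1.13]
  xyz cm [-29.44  19.03   5.24] rot [-1.200e-01 -2.000e-02  3.009e+01] rows>= 8.5
```

View pics/c1.png

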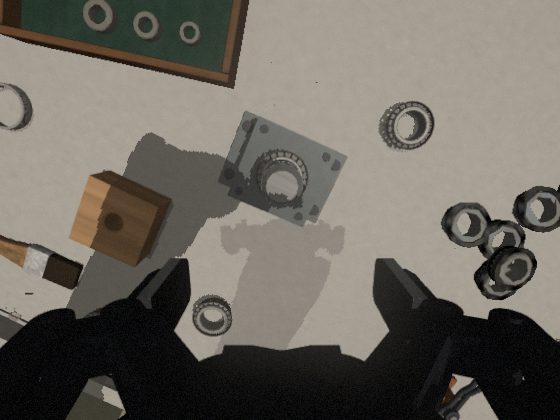

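Emit:
{"api": "jog_arm", "payload": {"rows": [{"xyz": [-29.4, 19, 5], "delta_rot": [0, 0, 30], "fingers": 0}, {"xyz": [-29.4, 19, 5], "delta_rot": [0, 0, 30], "fingers": 0}, {"xyz": [-29.4, 19, 5], "delta_rot": [0, 0, 30], "fingers": 0}, {"xyz": [-29.4, 19, 5], "delta_rot": [0, 0, 30], "fingers": 0}, {"xyz": [-29.4, 19, 5], "delta_rot": [0, 0, 30], "fingers": 0}]}}

```text
clock: 8.33
tcp_pos: [0.5043, -0.0125, 0.1716]
orientation: [-3.14, 0.006, 0.002]
contact_force: [0.7, -0.8, 0.4]
grip_width: 0.0853
```

```bash
python3 -c "
from look import *
go([.435,-.14,.15],0)"
```

```text
clk 8.33 tcp [ 0.5043 -0.0125  0.1716] yaw -0.22 tilt 0.1 F [ 0.7  -0.82  0.37] w 0.0853 q [-0.77  0.35  0.83  2.06 -0.34  0.87 -1.32]
  xyz cm [-6.88 12.78  2.15] rot [-0.07  0.07 -0.22] rows>= 3.5
```

Emit:
{"api": "jog_arm", "payload": {"rows": [{"xyz": [-2, 3.7, 2], "delta_rot": [0, 0, 0], "fingers": 0}, {"xyz": [-4, 7.4, 2], "delta_rot": [0, 0, 0], "fingers": 0}, {"xyz": [-6, 11, 2], "delta_rot": [0, 0, 0], "fingers": 0}, {"xyz": [-6.9, 12.7, 2], "delta_rot": [0, 0, 0], "fingers": 0}, {"xyz": [-6.9, 12.7, 2], "delta_rot": [0, 0, 0], "fingers": 0}]}}

```text
clock: 8.75
tcp_pos: [0.4316, -0.1439, 0.1512]
orientation: [-3.141, 0.019, 0.005]
contact_force: [-0.2, 0.4, 0.1]
grip_width: 0.0853
```

```bash
python3 -c "
from look import *
look('d1',dict(pliers_grip=.05,ring_center=.05,pliers=.044))
look('d2',dict(pliers_grip=.05,ring_center=.05,pliers=.044))
go([.435,-.14,.15],0)"
```

```text
ring_center 0.69 [271.   69.4] [ 0.5391 -0.1385  0.05  ]
pliers 0.67 [276.7 156.2] [ 0.4757 -0.1415  0.044 ]
ring_center 0.92 [283.   73.7] [ 0.5404 -0.1405  0.05  ]
pliers 0.87 [281.1 161.2] [ 0.4759 -0.1389  0.044 ]
clk 9.15 tcp [ 0.4354 -0.1383  0.1513] yaw -0.09 tilt 0.1 F [-0.18  0.47  1.08] w 0.0856 q [-0.55  0.3   0.86  2.18 -0.32  0.79 -1.05]
  xyz cm [-0.04  0.18  0.13] rot [-0.06  0.08 -0.09] rows>= 0.1
```

View pics/d2.png

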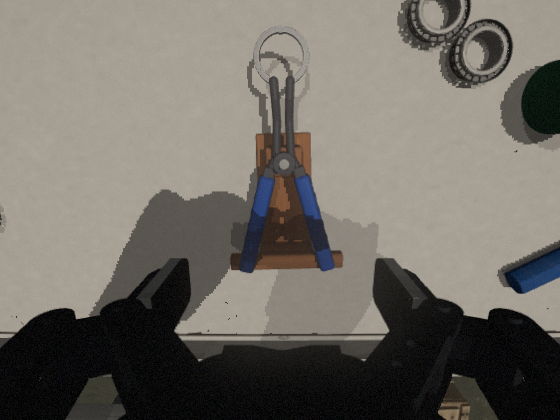

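```bash
python3 -c "
from look import *
ci=imaging.camera_info('wrist')
for n,p in dict(ring=(281,54),pivot=(283.5,161),hl=(246,268),hr=(327,268),hlm=(260,210),hrm=(312,208)).items(): print(n,np.round(atz(ci,p,.053),4))
o=r.get_obs()
a=np.array([atz(ci,p,.053)[:2] for p in((281,54),(283.5,161),(286.5,268))]); d=a[0]-a[2]; print(np.degrees(np.arctan2(d[1],d[0])))
im=cv2.imread('pics/d2.png'); c=cv2.resize(im[10:290,180:380],None,fx=2.8,fy=2.8,interpolation=cv2.INTER_CUBIC)[:600*2]
def dr(g,yaw,col):
  A=R.from_euler('z',yaw,degrees=True)
  for P in((0,0,.006),(.044,0,.006),(.107,0,0)):
    q=((proj(ci,np.array(g)+A.apply(P))-[180,10])*2.8).astype(int); cv2.drawMarker(c,tuple(int(v) for v in q),col,cv2.MARKER_CROSS,12,1)
  for y in(.0275,-.0275):
    q=((proj(ci,np.array(g)+A.apply((0,y,.006)))-[180,10])*2.8).astype(int); cv2.drawMarker(c,tuple(int(v) for v in q),col,cv2.MARKER_TILTED_CROSS,12,1)
dr((.4315,-.141,.05),1.0,(0,255,0))
cv2.imwrite('pics/d2c.png',cv2.resize(c,(500,700))[:600])
"
```

```text
ring [ 0.5528 -0.139   0.053 ]
pivot [ 0.4768 -0.1408  0.053 ]
hl [ 0.3863 -0.1088  0.053 ]
hr [ 0.3862 -0.1779  0.053 ]
hlm [ 0.4375 -0.1218  0.053 ]
hrm [ 0.4391 -0.1638  0.053 ]
1.5096085628441547
```

View pics/d2c.png

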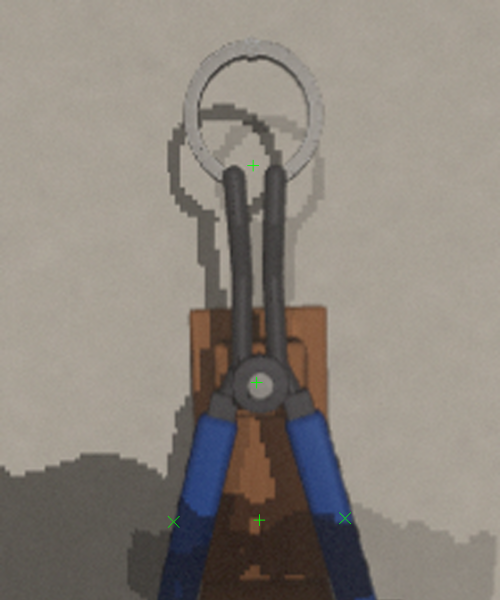

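```bash
python3 -c "
from look import *
go([.4325,-.1415,.029],1.2)"
```

```text
clk 9.15 tcp [ 0.4354 -0.1383  0.1513] yaw -0.09 tilt 0.1 F [-0.18  0.47  1.08] w 0.0856 q [-0.55  0.3   0.86  2.18 -0.32  0.79 -1.05]
  xyz cm [-0.27  0.34 12.23] rot [-0.06  0.08 -1.29] rows>= 2.9
```

Emit:
{"api": "jog_arm", "payload": {"rows": [{"xyz": [-0.27, 0.34, 2], "delta_rot": [0, 0, -1.3], "fingers": 0}, {"xyz": [-0.27, 0.34, 4.5], "delta_rot": [0, 0, -1.3], "fingers": 0}, {"xyz": [-0.27, 0.34, 7], "delta_rot": [0, 0, -1.3], "fingers": 0}, {"xyz": [-0.27, 0.34, 7.5], "delta_rot": [0, 0, -1.3], "fingers": 0}, {"xyz": [-0.27, 0.34, 7.5], "delta_rot": [0, 0, -1.3], "fingers": 0}]}}

```text
clock: 9.57
tcp_pos: [0.4316, -0.1411, 0.0752]
orientation: [-3.14, -0.034, 0.008]
contact_force: [-0.4, 1.4, 1.3]
grip_width: 0.0854
```

```bash
python3 -c "
from look import *
look('d3',dict(pliers_grip=.05,ring_center=.05,pliers=.044))
go([.4325,-.1415,.029],1.2)"
```

```text
ring_center 0.88 [279.5  40.4] [ 0.5392 -0.1387  0.05  ]
pliers 0.97 [280.6 167.7] [ 0.4759 -0.1406  0.044 ]
clk 9.77 tcp [ 0.4337 -0.1417  0.0775] yaw 1.22 tilt 0.06 F [-0.37  0.28 -1.53] w 0.0856 q [-0.4   0.44  0.72  2.23 -0.5   0.63 -0.87]
  xyz cm [-0.12 -0.02  4.85] rot [-0.05 -0.04  0.02] rows>= 1.2
```

View pics/d3.png

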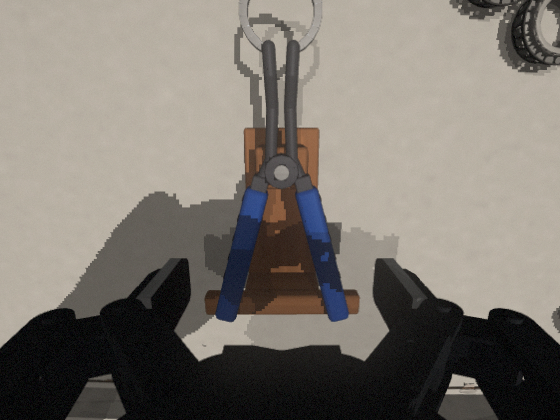

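Emit:
{"api": "jog_arm", "payload": {"rows": [{"xyz": [-0.1, 0, 1.5], "delta_rot": [0, 0, 0], "fingers": 0}, {"xyz": [-0.1, 0, 3], "delta_rot": [0, 0, 0], "fingers": 0}, {"xyz": [-0.1, 0, 4.2], "delta_rot": [0, 0, 0], "fingers": 0}, {"xyz": [-0.1, 0, 4.8], "delta_rot": [0, 0, 0], "fingers": 0}, {"xyz": [-0.1, 0, 4.8], "delta_rot": [0, 0, 0], "fingers": 0}]}}

```text
clock: 10.18
tcp_pos: [0.4327, -0.1416, 0.0295]
orientation: [-3.14, -0.034, -0.001]
contact_force: [-1.3, -1.0, 0.0]
grip_width: 0.0858
```

```bash
python3 -c "
from look import *
look('d4',dict(pliers_grip=.05,ring_center=.05,pliers=.044))
go([.4325,-.1415,.029],1.2)"
```

```text
ring_center 0.91 [277.7  10. ] [ 0.5387 -0.1388  0.05  ]
pliers 0.69 [279.9 185.3] [ 0.4753 -0.1409  0.044 ]
clk 10.38 tcp [ 0.4334 -0.1419  0.0303] yaw 1.22 tilt 0.13 F [-0.78 -0.12 -0.45] w 0.0853 q [-0.31  0.52  0.6   2.25 -0.6   0.53 -0.78]
  xyz cm [-0.09 -0.04  0.13] rot [-0.03 -0.13  0.02] rows>= 0.0
```

View pics/d4.png

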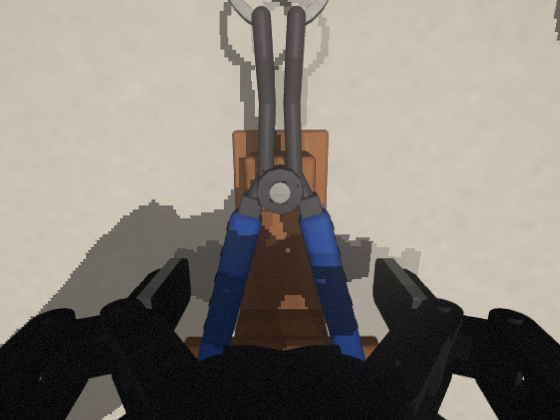

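Emit:
{"api": "jog_arm", "payload": {"rows": [{"xyz": [-0.09, -0.04, 0.1], "delta_rot": [0, 0, 0], "fingers": 0.2}, {"xyz": [-0.09, -0.04, 0.1], "delta_rot": [0, 0, 0], "fingers": 0.5}, {"xyz": [-0.09, -0.04, 0.1], "delta_rot": [0, 0, 0], "fingers": 1}, {"xyz": [-0.09, -0.04, 0.1], "delta_rot": [0, 0, 0], "fingers": 1}, {"xyz": [-0.09, -0.04, 0.1], "delta_rot": [0, 0, 0], "fingers": 1}], "grip_force": 40}}

```text
clock: 10.8
tcp_pos: [0.4326, -0.1416, 0.0303]
orientation: [-3.14, -0.033, -0.004]
contact_force: [-2.9, 1.3, 16.0]
grip_width: 0.0312
```

Emit:
{"api": "jog_arm", "payload": {"rows": [{"xyz": [0, 0, 0], "delta_rot": [0, 0, 0], "fingers": 1}, {"xyz": [0, 0, 0], "delta_rot": [0, 0, 0], "fingers": 1}, {"xyz": [0, 0, 0], "delta_rot": [0, 0, 0], "fingers": 1}, {"xyz": [0, 0, 0], "delta_rot": [0, 0, 0], "fingers": 1}, {"xyz": [0, 0, 0], "delta_rot": [0, 0, 0], "fingers": 1}], "grip_force": 60}}

```text
clock: 11.22
tcp_pos: [0.4326, -0.1417, 0.0305]
orientation: [-3.14, -0.032, -0.005]
contact_force: [-2.0, -0.5, 7.6]
grip_width: 0.0298
```

```bash
python3 -c "
from look import *
look('d5',dict(pliers_grip=.05,ring_center=.05,pliers=.044))
go([.4325,-.1415,.029],1.2)"
```

```text
pliers_grip 0.64 [278.5 277.3] [ 0.4352 -0.1412  0.05  ]
pliers 0.58 [280.3 177.8] [ 0.4781 -0.1411  0.044 ]
clk 11.42 tcp [ 0.4326 -0.1417  0.0305] yaw 1.18 tilt 0.2 F [-1.68 -0.31  7.23] w 0.0296 q [-0.31  0.52  0.6   2.25 -0.6   0.53 -0.78]
  xyz cm [-0.01 -0.02  0.15] rot [-0.1  -0.17 -0.02] rows>= 0.0
```

View pics/d5.png

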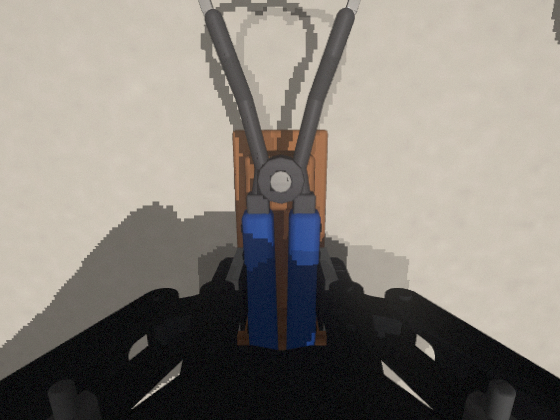

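Emit:
{"api": "jog_arm", "payload": {"rows": [{"xyz": [0, 0, -0.5], "delta_rot": [0, 0, 0], "fingers": 1}, {"xyz": [0, 0, -1.2], "delta_rot": [0, 0, 0], "fingers": 1}, {"xyz": [0, 0, -3], "delta_rot": [0, 0, 0], "fingers": 1}, {"xyz": [0, 0, -5], "delta_rot": [0, 0, 0], "fingers": 1}, {"xyz": [0, 0, -7], "delta_rot": [0, 0, 0], "fingers": 1}]}}

```text
clock: 11.83
tcp_pos: [0.4318, -0.1419, 0.1014]
orientation: [-3.14, -0.032, -0.003]
contact_force: [1.7, -0.0, -1.6]
grip_width: 0.0296
```

```bash
python3 -c "
from look import *
look('e1',dict(ring_center=.12,pliers=.114))
go([.515,.19,.15],0)"
```

```text
pliers 0.61 [277.9 175.7] [ 0.4781 -0.1403  0.114 ]
clk 11.98 tcp [ 0.4334 -0.1417  0.1017] yaw 1.21 tilt 0.36 F [ 0.28 -0.43 -2.28] w 0.0293 q [-0.45  0.39  0.77  2.22 -0.45  0.68 -0.91]
  xyz cm [  8.89 -33.    -4.72] rot [-0.11 -0.34  1.21] rows>= 8.3
```

View pics/e1.png

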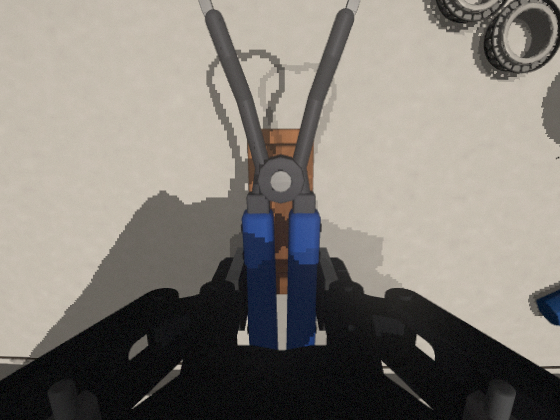

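```bash
python3 -c "
from look import *
ci=imaging.camera_info('wrist');o=r.get_obs();T=R.from_rotvec(o['orientation'])
z0=o['tcp_pos'][2]
for p,dz in (((280.5,180),.0275),((280.5,180),.0195),((279.5,14),.0195),((282,335),.0255)):
  print(p,dz,np.round(T.inv().apply(atz(ci,p,z0+dz)-o['tcp_pos']),4))
im=cv2.imread('pics/e1.png'); g=cv2.resize(im[0:230,180:380],None,fx=3.5,fy=2.6); cv2.imwrite('pics/e1c.png',cv2.resize(im[0:220,170:390],None,fx=2.7,fy=2.7,interpolation=cv2.INTER_CUBIC))
"
```

```text
(280.5, 180) 0.0275 [ 0.0469  0.0004 -0.0272]
(280.5, 180) 0.0195 [ 0.0456  0.0004 -0.0192]
(279.5, 14) 0.0195 [ 1.053e-01  1.000e-04 -1.890e-02]
(282, 335) 0.0255 [-0.0222  0.0011 -0.0256]
```

View pics/e1c.png

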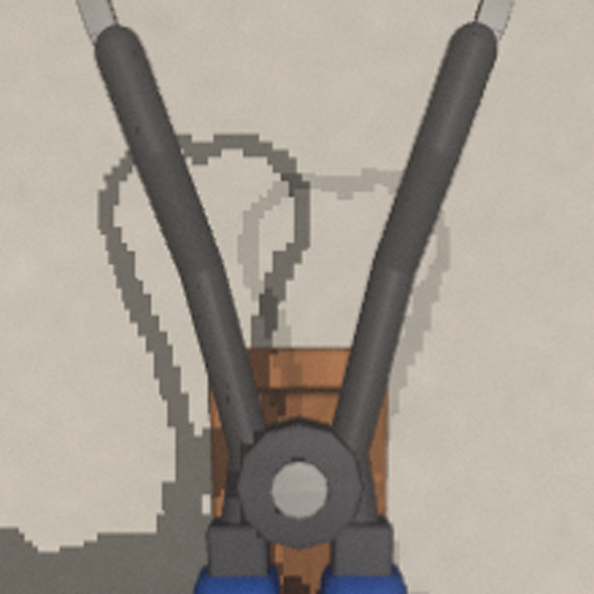

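Emit:
{"api": "jog_arm", "payload": {"rows": [{"xyz": [1, -3.5, -4], "delta_rot": [0, -0.2, 0.3], "fingers": 1}, {"xyz": [2, -7, -4.7], "delta_rot": [0, -0.3, 0.6], "fingers": 1}, {"xyz": [3, -10.5, -4.7], "delta_rot": [0, -0.3, 1.2], "fingers": 1}, {"xyz": [4, -14, -4.7], "delta_rot": [0, -0.3, 1.2], "fingers": 1}, {"xyz": [5, -17.5, -4.7], "delta_rot": [0, -0.3, 1.2], "fingers": 1}]}}

```text
clock: 12.4
tcp_pos: [0.4792, 0.0367, 0.1489]
orientation: [-3.139, -0.002, -0.0]
contact_force: [0.9, 0.2, -0.9]
grip_width: 0.0291
```

```bash
python3 -c "
from look import *
go([.508,.187,.14],0)"
```

```text
clk 12.4 tcp [0.4792 0.0367 0.1489] yaw 0.06 tilt 0.15 F [ 0.91  0.2  -0.93] w 0.0291 q [-0.88  0.35  0.83  2.13 -0.36  0.8  -1.4 ]
  xyz cm [  2.9  -15.03   0.93] rot [-0.15 -0.01  0.06] rows>= 3.7
```

Emit:
{"api": "jog_arm", "payload": {"rows": [{"xyz": [0.7, -3.5, 0], "delta_rot": [-0.1, 0, 0], "fingers": 1}, {"xyz": [1.5, -7.5, 0], "delta_rot": [-0.1, 0, 0], "fingers": 1}, {"xyz": [2.2, -11.5, 0], "delta_rot": [-0.1, 0, 0], "fingers": 1}, {"xyz": [2.9, -14.5, 0.5], "delta_rot": [-0.1, 0, 0], "fingers": 1}, {"xyz": [2.9, -15, 0.9], "delta_rot": [-0.1, 0, 0], "fingers": 1}]}}

```text
clock: 12.82
tcp_pos: [0.5081, 0.1943, 0.1388]
orientation: [-3.139, -0.016, -0.0]
contact_force: [-0.2, 0.3, -1.4]
grip_width: 0.0299
```

```bash
python3 -c "
from look import *
look('f0',{})
look('f1',dict(axle_end=.115,axle_groove=.091,axle_shoulder=.045,ring_center=.16))
for n in('top','scene'): cv2.imwrite(f'pics/f1_{n}.png',imaging.grab_frame(n))
go([.516,.1865,.12],0)"
```

```text
axle_end 0.93 [295.6  19. ] [0.6237 0.1852 0.115 ]
axle_end 0.58 [280.7 274.5] [0.4897 0.1912 0.115 ]
axle_groove 0.63 [288.3  34.1] [0.6235 0.1881 0.091 ]
axle_shoulder 0.93 [290.  51.] [0.6252 0.186  0.045 ]
clk 13.22 tcp [0.5081 0.1851 0.1405] yaw -0.09 tilt 0.05 F [-0.24 -0.32 -2.25] w 0.0294 q [-1.06  0.46  0.77  2.   -0.43  0.84 -1.62]
  xyz cm [ 0.79 -0.14  2.05] rot [-0.05 -0.02 -0.09] rows>= 0.5
```

View pics/f1.png

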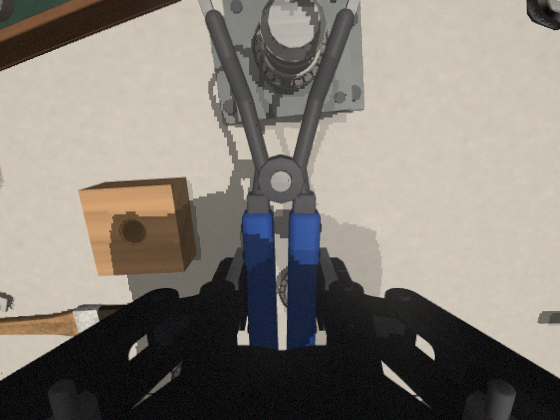

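View pics/f1_scene.png

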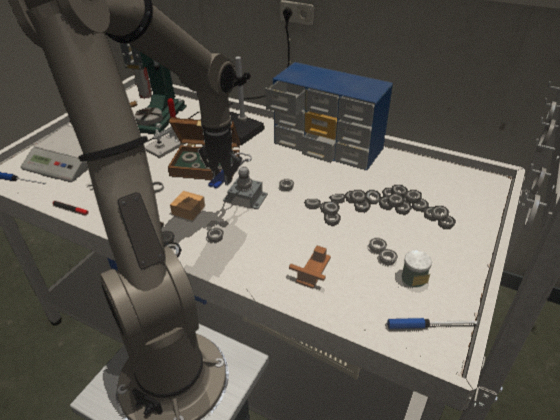

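View pics/f1_top.png

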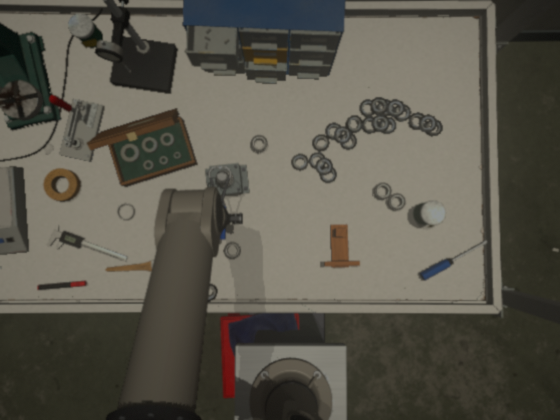

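Emit:
{"api": "jog_arm", "payload": {"rows": [{"xyz": [0.2, -0.14, 0.3], "delta_rot": [0, 0, 0], "fingers": 1}, {"xyz": [0.5, -0.14, 0.8], "delta_rot": [0, 0, 0], "fingers": 1}, {"xyz": [0.8, -0.14, 1.4], "delta_rot": [0, 0, 0], "fingers": 1}, {"xyz": [0.8, -0.14, 1.9], "delta_rot": [0, 0, 0], "fingers": 1}, {"xyz": [0.8, -0.14, 2.0], "delta_rot": [0, 0, 0], "fingers": 1}]}}

```text
clock: 13.63
tcp_pos: [0.5156, 0.1862, 0.1192]
orientation: [3.141, -0.003, -0.002]
contact_force: [-0.9, -0.6, -1.9]
grip_width: 0.0291
```

```bash
cat > ov.py <<'E'
from look import *
def ov(name,ax,end=.115):
    ci=imaging.camera_info('wrist');o=r.get_obs();im=imaging.grab_frame('wrist');o2=r.get_obs()
    print(o['tcp_pos'].round(4),o2['tcp_pos'].round(4))
    T=R.from_rotvec(o['orientation'])
    x0,y0,f=180,0,4
    c=cv2.convertScaleAbs(cv2.resize(im[0:150,180:380],None,fx=f,fy=f,interpolation=cv2.INTER_CUBIC),alpha=1.5,beta=15)
    def circ(cen,rr,col,tool=False):
        p=[]
        for t in np.linspace(0,2*np.pi,60):
            v=np.array([rr*np.cos(t),rr*np.sin(t),0])
            P=o['tcp_pos']+T.apply(np.array(cen)+v) if tool else np.array(cen)+v
            p.append((proj(ci,P)-[x0,y0])*f)
        cv2.polylines(c,[np.array(p).astype(int)],True,col,1)
    for rr,z in((.0125,0),(.017,-.009),(.025,-.048)): circ((ax[0],ax[1],end+z),rr,(0,0,255))
    circ((.109,0,-.0195-.002),.0195,(0,255,0),True)
    circ((.109,0,-.0195-.002),.0235,(0,255,0),True)
    cv2.imwrite(f'pics/{name}.png',c)
    go([.516,.1865,.0715],0)
E
python3 -c "
from ov import *
ov('g1',(.625,.1865))
for k in imaging.tip_of('wrist','axle_end')[:1]: print(k,atz(imaging.camera_info('wrist'),k['position'],.115))"
```

```text
[0.5156 0.1862 0.1192] [0.5156 0.1861 0.1194]
clk 13.68 tcp [0.5156 0.1861 0.1194] yaw -0.11 tilt 0.07 F [-0.37  0.33 -2.39] w 0.0294 q [-1.03  0.51  0.74  2.   -0.47  0.81 -1.59]
  xyz cm [ 0.05 -0.04  4.79] rot [ 0.01  0.07 -0.11] rows>= 1.1
{'position': [282.0, 28.1], 'conf': 0.84} [0.62320719 0.18498108 0.115     ]
```

View pics/g1.png

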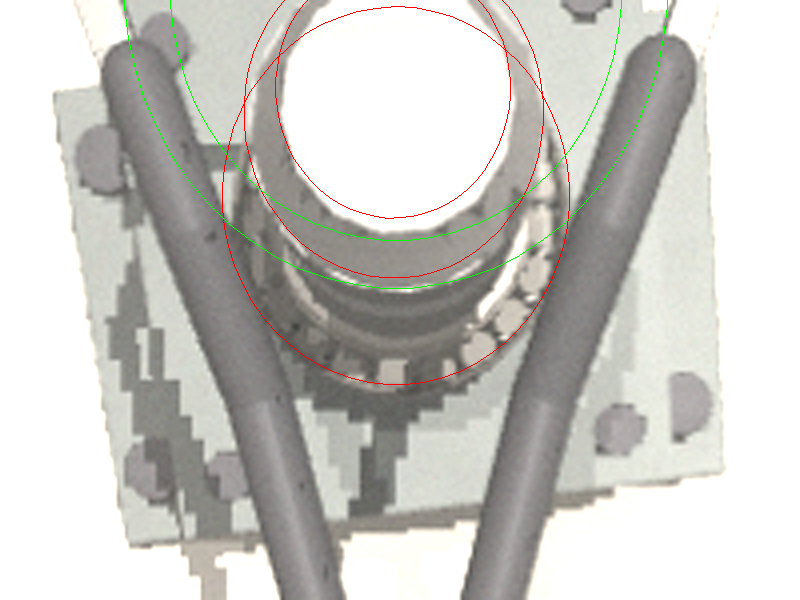

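Emit:
{"api": "jog_arm", "payload": {"rows": [{"xyz": [0, 0, 0.6], "delta_rot": [0, 0, -0.1], "fingers": 1}, {"xyz": [0, 0, 1.2], "delta_rot": [0, 0, -0.1], "fingers": 1}, {"xyz": [0, 0, 1.8], "delta_rot": [0, 0, -0.1], "fingers": 1}, {"xyz": [0, 0, 2.2], "delta_rot": [0, 0, -0.1], "fingers": 1}, {"xyz": [0, 0, 2.4], "delta_rot": [0, 0, -0.1], "fingers": 1}]}}

```text
clock: 14.15
tcp_pos: [0.5152, 0.1861, 0.0949]
orientation: [3.141, 0.0, -0.003]
contact_force: [0.3, -1.3, -2.3]
grip_width: 0.0297
```

```bash
python3 -c "
from ov import *
ov('g2',(.6245,.1862))"
```

```text
[0.5152 0.1861 0.0949] [0.5152 0.1861 0.0949]
clk 14.2 tcp [0.5152 0.1861 0.0949] yaw 0.0 tilt 0.11 F [-0.07  0.45 -1.34] w 0.0297 q [-1.    0.54  0.71  2.01 -0.5   0.77 -1.56]
  xyz cm [ 0.08 -0.04  2.34] rot [0.03 0.11 0.  ] rows>= 0.6
```

View pics/g2.png

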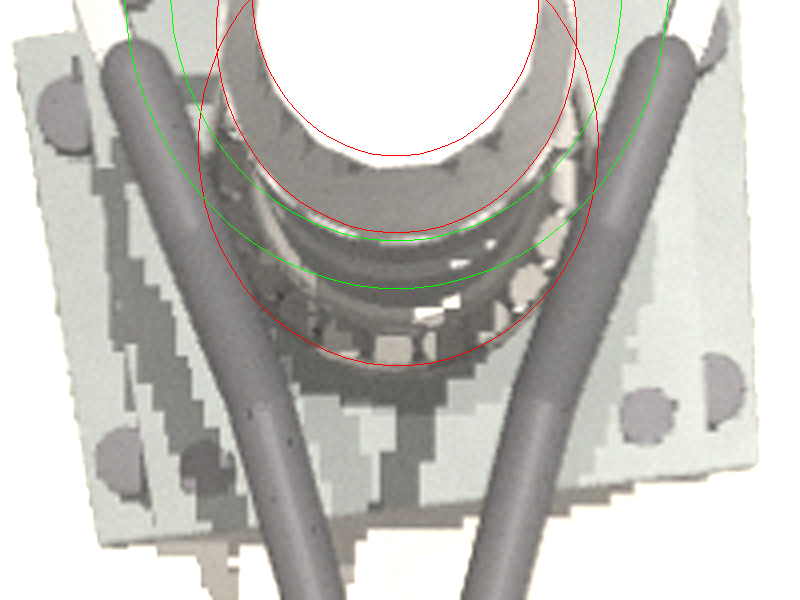

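Emit:
{"api": "jog_arm", "payload": {"rows": [{"xyz": [-0.02, 0, 0.4], "delta_rot": [0, 0, 0], "fingers": 1}, {"xyz": [-0.02, 0, 0.8], "delta_rot": [0, 0, 0], "fingers": 1}, {"xyz": [-0.02, 0, 1.2], "delta_rot": [0, 0, 0], "fingers": 1}, {"xyz": [-0.02, 0, 1.2], "delta_rot": [0, 0, 0], "fingers": 1}, {"xyz": [-0.02, 0, 1.2], "delta_rot": [0, 0, 0], "fingers": 1}]}}

```text
clock: 14.62
tcp_pos: [0.5149, 0.186, 0.0827]
orientation: [3.141, -0.0, -0.004]
contact_force: [0.2, -0.1, -1.5]
grip_width: 0.0295
```

```bash
python3 -c "
from ov import *
ov('g3',(.624,.1862))"
```

```text
[0.5149 0.186  0.0827] [0.5151 0.1861 0.0829]
clk 14.67 tcp [0.5151 0.1861 0.0829] yaw -0.0 tilt 0.11 F [ 0.06  0.32 -0.83] w 0.0293 q [-0.98  0.56  0.69  2.02 -0.52  0.75 -1.55]
  xyz cm [ 0.1  -0.05  1.14] rot [ 0.04  0.1  -0.  ] rows>= 0.3
```

View pics/g3.png

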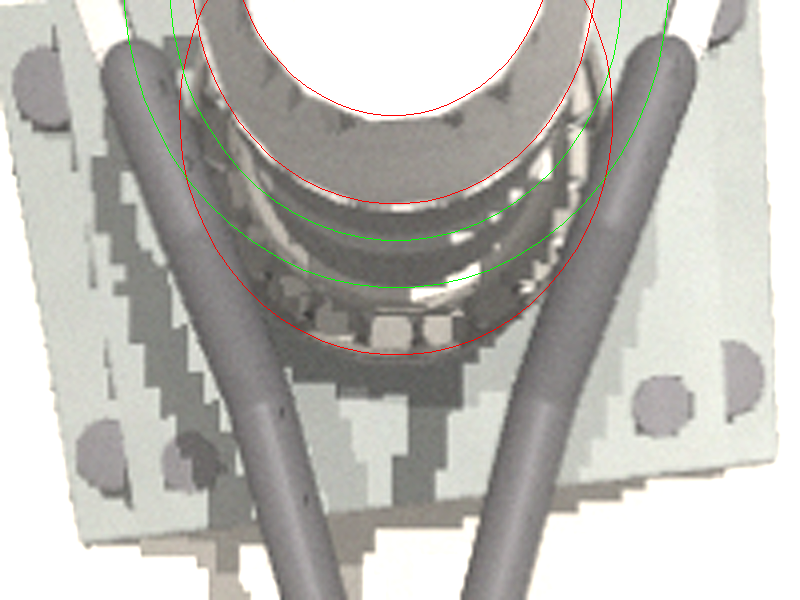

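Emit:
{"api": "jog_arm", "payload": {"rows": [{"xyz": [-0.01, 0, 0.4], "delta_rot": [0, 0, 0], "fingers": 1}, {"xyz": [-0.01, 0, 0.8], "delta_rot": [0, 0, 0], "fingers": 1}, {"xyz": [-0.01, 0, 1.13], "delta_rot": [0, 0, 0], "fingers": 1}, {"xyz": [-0.01, 0, 1.13], "delta_rot": [0, 0, 0], "fingers": 1}, {"xyz": [-0.01, 0, 1.13], "delta_rot": [0, 0, 0], "fingers": 1}]}}

```text
clock: 15.08
tcp_pos: [0.5147, 0.1859, 0.0713]
orientation: [3.141, -0.0, -0.004]
contact_force: [-0.1, 0.2, -1.6]
grip_width: 0.0292
```

```bash
python3 -c "
from ov import *
ov('g4',(.6238,.1862))
look('g5',{})
for n in('top','scene'):
  im=imaging.grab_frame(n); ci=imaging.camera_info(n); p=proj(ci,[.624,.186,.091]).astype(int); x,y=p
  cv2.imwrite(f'pics/g4_{n}.png',cv2.resize(im[y-35:y+35,x-45:x+45],None,fx=7,fy=7,interpolation=cv2.INTER_CUBIC))"
```

```text
[0.5147 0.1859 0.0713] [0.5149 0.1859 0.0715]
clk 15.13 tcp [0.5149 0.1859 0.0715] yaw -0.01 tilt 0.13 F [ 0.3  -0.29 -1.77] w 0.0295 q [-0.97  0.58  0.67  2.02 -0.54  0.73 -1.53]
  xyz cm [ 0.11 -0.06  0.  ] rot [ 0.05  0.12 -0.01] rows>= 0.0
```

View pics/g4.png

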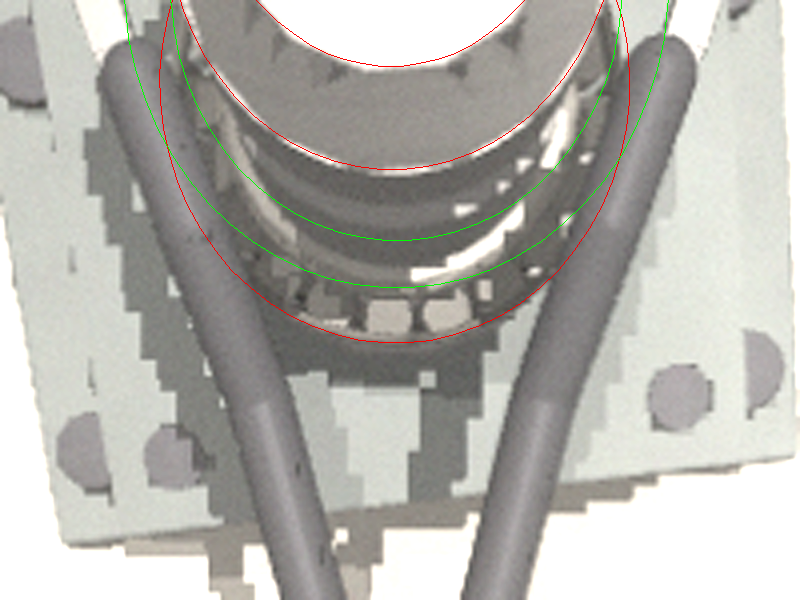

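View pics/g4_scene.png

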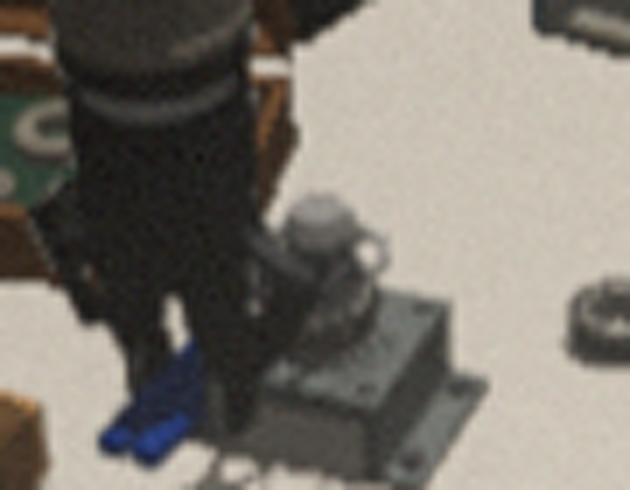

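View pics/g4_top.png

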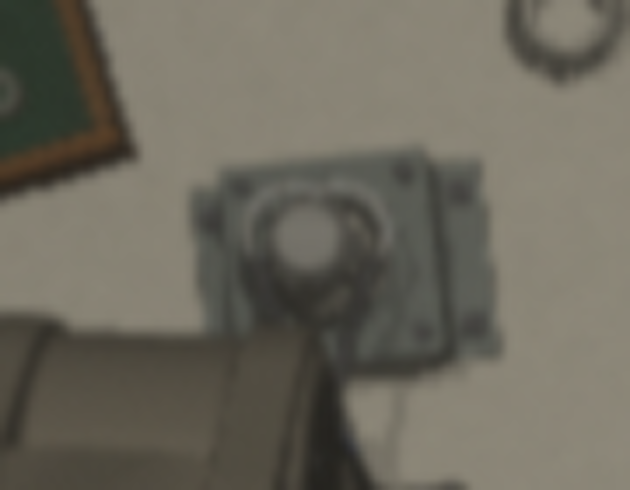

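```bash
python3 -c "
from ov import *
go([.516,.1865,.0715],0)
print(r.hand_in())
go([.516,.1865,.0715],0)"
```

```text
clk 15.28 tcp [0.5151 0.186  0.0718] yaw -0.01 tilt 0.1 F [ 0.31 -0.23 -1.  ] w 0.0292 q [-0.97  0.58  0.68  2.02 -0.54  0.73 -1.53]
  xyz cm [ 0.09 -0.05  0.03] rot [ 0.03  0.09 -0.01] rows>= 0.0
the job is handed in; nothing more can be done
None
the job is handed in; nothing more can be done
```

I put the axle's pin through the bracket hole, seated its shoulder and let go. Then I picked up the pliers, squeezed them fully and lowered the spread ring level down the shaft to the groove. I handed the job in at about 15.3 s, still holding the pliers there squeezed. `hand_in` gives no verdict, so I don't know whether it passed.

**Checks that agreed:**
- **Seating:** I felt the plate when the tool was at the height worked out for a seated shoulder, and the picture after letting go shows the axle upright in the hole.
- **Squeeze:** the handles were parallel in the pictures and the finger opening read about 29 mm.
- **Ring on the shaft:** the top and scene pictures show the ring around the shaft. The force barely changed on the way down (about 1–2.5 N, mostly the pliers' own weight), so nothing suggested the ring was pressing on the axle.
- **Loose things:** the arm never went near them, and none looked moved in the pictures.

**Checks that disagreed or were weak:**
- **Position along x:** the arm's own position when it placed the axle puts the axle at x ≈ 0.625, while the wrist camera puts it at about 0.6235. I held the ring at about 0.624, between the two and within the 5 mm allowed.
- **Ring height:** I worked this out from how the pliers sat in the fingers on their rest, which should be good to about 1 mm. I didn't measure it directly at the groove.
- **Finger opening:** 29 mm is narrower than the 33 mm given for squeezed handles. The axle also read narrow, 32.5 mm for the 34 mm shaft, so I took it as give in the pads.

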